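# Push the sample carrier home and close the colorimeter's flap

### The arm

A 6-joint arm with a two-finger parallel gripper is mounted at the origin on a cart in front of the work surface, level with it; the furniture and walls round the work are solid. World frame = base frame: x ahead of the robot, y to its left, z up, the work surface at z = 0. Lengths are in m, angles in degrees, forces in N, time in s.
With the tool pointing down it reaches from about 0.375 to 0.9 m from the base axis. Payload 3.1 kg.
Tool frame: the origin (TCP) lies between the finger pads, 19 mm behind the fingertips; this is the grasp point; z points along the fingers, y is the line along which they close (so a half turn about z gives the same grasp; the last joint's range is limited). The gripper opens to 85 mm and grips with 20 to 120 N. Pads are 22 mm wide; open, the fingers measure 114 mm over their backs; the gripper's body (76 mm by 85 mm) begins 54 mm behind the grasp point. The pads swing forward as they close: fully open they stand 13 mm farther back than shut.
Start: joints at [57.382, 30.224, 82.088, -0, 67.689, -10.227], TCP at [0.238, 0.578, 0.25] pointing down, gripper open.
Joint ranges: [-176.69, 176.69], [-43.24, 126.21], [12.49, 139.97], [-82, 262], [0, 151.66], [-163.58, 163.58]. Speed limits (degrees/s): [159.86, 159.86, 180, 180, 180, 180].

### API

Orientations are given as a 3x3 rotation matrix whose columns are the frame's x, y, z axes.
In Python, from station import monitor, imaging, ticket gives the robot as it stands.
- The arm moves only by the shell command python3 -m jog 'ROWS' [FORCE]. ROWS is JSON, one flat list of numbers, 7 for each row, row after row: the shift along the tool's x, y, z in mm, then the turn, a rotation vector about the tool's x, y, z in rad, then the opening, from 0 (shut) to 1 (fully open). In form: [dx, dy, dz, rx, ry, rz, fingers, dx, dy, dz, rx, ry, rz, fingers, ...]. A call has 1 to 10 rows; each row shifts and turns the commanded pose from where the row before left it, along the tool's axes as they then stand; what a row does not reach is not made up. A row lasts 1/8 s, in which the tool goes at most 62.5 mm and 10.7 degrees, less where a joint would pass 70% of its speed; a pose out of reach is approached as far as the arm can. A call is refused whole if a number of a shift passes 62.5 or a number of a turn 0.188, either way. A call with a gripper value outside its range is refused whole. The fingers move at their own pace and stop on an object; FORCE is the grip in N (left out, the last holds). Time passes only in rows, so rows that do not move let the fingers close. It gives the time, the measured TCP pose, the force, the opening and the grip force at its end, in the units of the state.
- monitor.state(): the state, without advancing time (a new reading comes with each control period).
- imaging.read_camera(name): name is "side" or "top" or "wrist"; returns a dict with "color" (400x640x3 uint8, blue, green, red), "mtx" (3x3 intrinsics, pixels), "k1" (the pictures are not rectified: a ray, as slopes to the right and down, at radius r is drawn at 1 + k1 r^2 times it, then the intrinsics apply), "position" and "orientation" of the camera in the world. Camera axes: x right, y up, looking along -z (the intrinsics and any distortion apply to the point x, -y, -z); pixel columns grow to the right and rows downward; lengths in m; the calibration is good to about 2 mm. A picture is of the moment at which its call begins. There is no depth.
- ticket.finish_job(): hands the job in; it is judged then, once.
The state is a dict: "time": time; "q": joint angles; "dq": joint speeds; "joint_efforts": joint torques, N m; "position": TCP position; "tcp_rot": TCP orientation; "force": force on the tool from outside, world axes, zero at the start; "moment": the same for the moment, N m; "opening": finger opening in m; "finger_force": force on a finger pad.
Only numpy, scipy, OpenCV 4.12 (cv2) and the standard library are available. Lean on these libraries where they do the work, as an engineer would, in place of code of your own. Each camera call takes 0.05 s, during which the arm holds its last target. There are 200 camera calls.

### The job

Get the colorimeter ready for a reading, using only pushes of the fingertips: first push the sliding sample carrier, which sticks out of the instrument's front opening, fully home by its upright front plate, and only then swing the instrument's front flap fully shut. Grip and lift nothing, do not touch the glass cuvette standing in the carrier, and leave the dropper bottle, the beaker and the cuvette rack with its two cuvettes where they stand.

Things in the scene. Friction and masses are not known exactly. Their poses are not given: they have to be found in the camera images.
- cream_colorimeter: The instrument: cream sheet-metal box, 320 (x) by 448 (y) by 166 mm high, fixed; its place and yaw (within 0.18) vary. Origin: on the worktop (z = 0) under its middle; x from front to back, y to its left seen from the robot, z up; 'instrument' coordinates below are in this frame. Front face at x = -152 mm; the top cover's front rim overhangs to x = -156 mm at z = 150 to 166 mm.
- opening (a point): Middle of the upper edge of the front opening, 140 mm above the worktop; axes as the instrument's. Opening: instrument y = 70 to 217, z = 28 to 140 mm; fixed sheet above it. A tool pointing straight down meets the cover's rim before its tips push the carrier home: lean it 0.3 to 0.5 rad so that the tips point forward and enter below the upper edge.
- carrier (a joint): Sample carrier slide, m: 0 = fully home, growing as it comes out toward the robot (along the instrument's -x), at most 0.080; starts at 0.045 to 0.075. Sliding friction about 2 N and some damping; stays where it is left; hard stop at 0.
- push_plate (a point): Point on the front face of the carrier's upright front plate, on its middle line, 107 mm above the worktop, 15 mm below the plate's top edge; axes as the instrument's. The plate is black plastic, 52 mm wide (y), 5 mm thick, 32 to 122 mm above the worktop. Carrier home: this point is at instrument (-147, 160, 107) mm, 3 mm behind the shut flap's inner face.
- cell_top (a point): Centre of the top of the clear glass cuvette (12 x 12 x 45 mm) standing in the carrier's black holder, 40 mm behind the front face of the plate; its top is about 91 mm above the worktop, so it stands lower than the plate.
- sample_cell: The clear glass cuvette (12 x 12 x 45 mm, origin at the middle of its underside) in the carrier's holder. Not to be touched.
- cream_colorimeter_flap (a joint): Flap hinge, rad: 0 = fully shut (in the front face), growing as it swings open toward the robot; starts at 1.3 to 1.6, about square to the front. Stop at 0. Friction about 0.02 N m and slight damping, no spring and no latch; stays where it is left.
- flap_hinge (a point): Point on the flap's vertical hinge axis, at the right-hand side of the opening (instrument (-153.5, 69.7) mm), 120 mm above the worktop; its axes are parallel to the instrument's.
- flap_edge (a point): Point on the flap's outer face at its free edge, 147 mm from the hinge axis, 120 mm above the worktop; turns with the flap (y axis from hinge to free edge, -x axis out of the outer face). Flap: flat sheet 3 mm thick, 30 to 138 mm above the worktop. Outer face looks to the robot when shut, to its right when open. Knob (14 mm across, 13 mm proud) on it 133 mm from the hinge, 85 mm high.
- dropper: Small brown dropper bottle, 30 mm diameter, 94 mm high, loose, origin under its middle; it stands in front of the instrument well to the right of the flap, at about instrument (-210, -90) mm.
- beaker: Small glass beaker, 50 mm diameter, 59 mm high, loose, origin under its middle; beside the instrument's left side.
- rack: Clear cuvette rack, 78 x 100 x 36 mm, loose, origin under its middle; in front of the instrument, to the left of the opening. Two loose cuvettes stand in it, their tops 49 mm above the worktop.
- rack_cell_a: Loose clear cuvette, 12 x 12 x 45 mm, standing in the rack; origin under its middle.
- rack_cell_b: Loose clear cuvette, 12 x 12 x 45 mm, standing in the rack; origin under its middle.

How it is judged (in metres and radians):
On the way, in this order (a step that is already met when the one before it is completed fails the run):
1. the carrier is pushed fully home (within 3 mm) while the flap is still open (more than 1.0 rad) (value of joint carrier below 0.003 m and value of joint cream_colorimeter_flap above 1 rad), for 0.2 s.
2. the flap is swung shut (within 0.03 rad) with the carrier home (value of joint carrier below 0.003 m and value of joint cream_colorimeter_flap below 0.03 rad), for 0.2 s.
At the end, for the whole second after the job is handed in: The carrier is home (within 3 mm), the flap is shut (within 0.03 rad), and the dropper bottle, beaker, rack and its two cuvettes are within 15 mm of where they stood (all of step 2 and distance of each of dropper, beaker, rack, rack_cell_a, rack_cell_b from where it was at the start of the episode below 0.015 m); the robot touches nothing.
It fails at once if the flap is swung in while the carrier still sticks out (value of joint cream_colorimeter_flap below 0.9 rad and value of joint carrier above 0.01 m).
It fails at once if the cuvette in the carrier is touched (contact force between sample_cell and the fingers above 0.5 N or contact force between sample_cell and the arm above 0.5 N).
It fails at once if a bystander is lifted, carried, pushed or tipped (distance of any of dropper, beaker, rack, rack_cell_a, rack_cell_b from where it was at the start of the episode above 0.015 m or angle between any of dropper, beaker's own z axis and vertical above 0.3 rad).
It also fails if it takes over 53 s, if anything falls off the work surface, if the arm or the gripper's body presses on something with over 40 N, if the wrist force passes 120 N, or if a joint passes its speed limit or range.

## Working session

There is one attempt and no reset: what is moved stays moved. The work goes in short steps, Python scripts to look and compute and a shell command to move; the robot and the scene stay as the last step left them, time stands still between calls to the robot, and variables do not carry over. Pictures are saved under pics/ and viewed, at most 10 in all, crops included, and the job is handed in when it is done.

```bash
mkdir -p pics
python3 - <<'E'
from station import monitor, imaging
import cv2
s=monitor.state(); print(s)
for n in ["side","top"]:
    c=imaging.read_camera(n); cv2.imwrite(f"pics/{n}0.png",c["color"]); print(n,c["mtx"],c["k1"],c["position"],c["orientation"])
E
```

```text
{'time': 0.0, 'q': array([ 5.73850614e+01,  3.02796635e+01,  8.21569455e+01,  2.48149404e-03,
        6.76891002e+01, -1.02269504e+01]), 'dq': array([-0.08980208,  0.0733114 ,  0.04695814,  0.02636149, -0.01720017,
        0.05501132]), 'joint_efforts': array([ 1.06703745e-03, -4.42340541e+01, -1.78027475e+01, -2.31284375e-04,
        8.38903827e-03, -3.19478886e-06]), 'position': array([0.23763559, 0.5773283 , 0.24902299]), 'tcp_rot': array([[-9.24619363e-01,  3.80890475e-01, -1.21631535e-03],
       [ 3.80892176e-01,  9.24617658e-01, -1.82646838e-03],
       [ 4.28942236e-04, -2.15207303e-03, -9.99997592e-01]]), 'force': array([ 0.17405489, -1.00589528,  0.58623665]), 'moment': array([-0.01026548, -0.02251741, -0.0313774 ]), 'finger_force': 0.0, 'opening': 0.08541899875697802}
side [[483.15022152   0.         324.08886943]
 [  0.         483.15022152 208.08711983]
 [  0.           0.           1.        ]] -0.03571252230452056 [ 0.27099819 -0.56810345  1.02645122] [[ 0.8438694   0.43496635 -0.3141476 ]
 [-0.53647961  0.67462395 -0.50702283]
 [-0.00860637  0.59639483  0.80264509]]
top [[516.101128     0.         330.30964576]
 [  0.         516.101128   198.99732512]
 [  0.           0.           1.        ]] 0.039117002560577 [0.49749285 0.00912635 1.32926122] [[ 0.0251874   0.99341085 -0.11180557]
 [-0.99967482  0.02458368 -0.00677532]
 [-0.00398209  0.11193987  0.993707  ]]
```

View pics/side0.png

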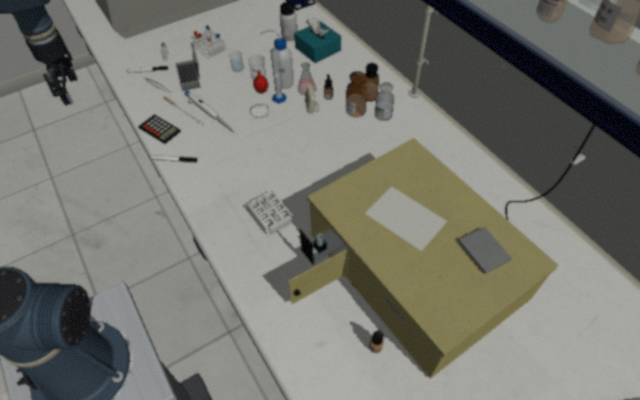

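View pics/top0.png

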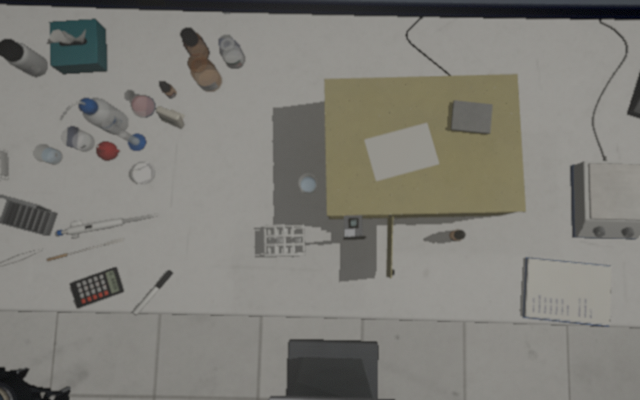

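The top view shows the cover's corners at about (327,217), (525,212), (518,74) and (325,79). The plate is near (354,238), the flap runs from (390,217) to (391,276), and the rack is near (280,241). I'll enlarge that area.

Run:
```python
import cv2
a=cv2.imread("pics/top0.png")[190:290,240:400]; cv2.imwrite("pics/topc.png",cv2.convertScaleAbs(cv2.resize(a,None,fx=5,fy=5,interpolation=cv2.INTER_CUBIC),alpha=1.3))
```

```text
(no output)
```

View pics/topc.png

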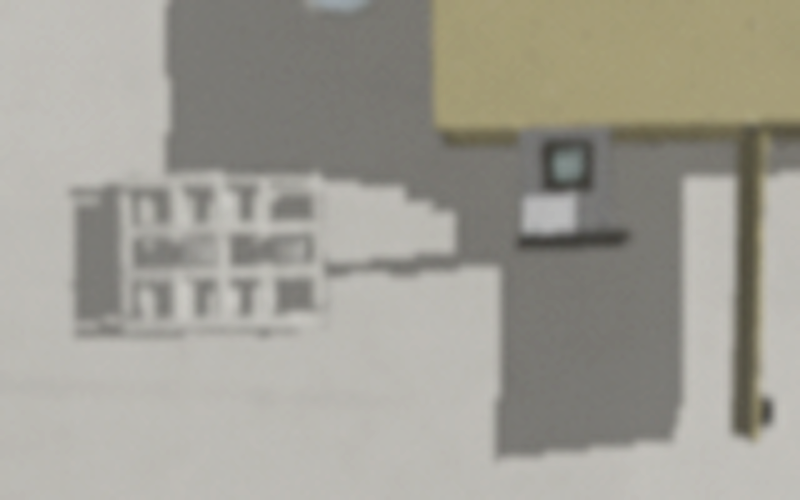

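```bash
cat > h.py <<'E'
import numpy as np, cv2
from station import monitor, imaging
def ray(c,uv,z):
    p=cv2.undistortPoints(np.array([[uv]],float),c["mtx"],np.array([c["k1"],0,0,0,0.]))[0,0]
    d=np.array(c["orientation"])@np.array([p[0],-p[1],-1]); o=np.array(c["position"])
    return o+d*(z-o[2])/d[2]
def proj(c,P):
    q=np.array(c["orientation"]).T@(np.array(P)-c["position"]); q=q*[1,-1,-1]
    return cv2.projectPoints(q[None],np.zeros(3),np.zeros(3),c["mtx"],np.array([c["k1"],0,0,0,0.]))[0].ravel()
E
python3 - <<'E'
from h import *
c=imaging.read_camera("top"); s=imaging.read_camera("side")
f=lambda u,v:(240+u/5,190+v/5)
def sh(n,c,uv,z): p=ray(c,uv,z); print(n,p.round(4)); return p
C=[sh(n,c,uv,.166) for n,uv in [("FL",(327,216)),("FR",(525,212)),("BR",(518,74)),("BL",(325,79))]]
S=[sh("s"+n,s,uv,.166) for n,uv in [("FL",(310,200)),("FR",(438,352)),("BR",(556,266)),("BL",(414,140))]]
for u,v in [(518,243),(630,236)]: sh("plate",c,f(u,v),.122)
sh("cell",c,f(570,165),.091)
sh("hinge",c,f(764,132),.138); sh("edge",c,f(757,434),.138); sh("rackc",c,f(322,178),.036); sh("rackc2",c,f(322,325),.036)
sh("shinge",s,(346,250),.138); sh("sedge",s,(290,283),.138)
sh("dropper",c,(457,235),.094); sh("sdropper",s,(377,333),.094)
# fit instrument pose from corners: FL (-.156,.224) etc.
L=np.array([[-.156,.224],[-.156,-.224],[.164,-.224],[.164,.224]])
for D in (C,S):
    D=np.array(D)[:,:2]; l=L-L.mean(0); d=D-D.mean(0)
    th=np.arctan2((l[:,0]*d[:,1]-l[:,1]*d[:,0]).sum(),(l*d).sum()); R=np.array([[np.cos(th),-np.sin(th)],[np.sin(th),np.cos(th)]])
    t=D.mean(0)-R@L.mean(0); print("pose",th,t); print((D-(L@R.T+t)).round(3).tolist())
    for n,p in [("open",(-.152,.16)),("platehome",(-.147,.16)),("hinge",(-.1535,.0697)),("drop",(-.21,-.09))]: print(n,(R@np.array(p)+t).round(4))
E
```

```text
FL [0.5895 0.0236 0.166 ]
FR [ 0.6098 -0.4208  0.166 ]
BR [ 0.9297 -0.4092  0.166 ]
BL [0.9087 0.0365 0.166 ]
sFL [0.5933 0.0117 0.166 ]
sFR [ 0.607  -0.4124  0.166 ]
sBR [ 0.9271 -0.406   0.166 ]
sBL [0.9078 0.0321 0.166 ]
plate [ 0.5411 -0.016   0.122 ]
plate [ 0.5457 -0.0681  0.122 ]
cell [ 0.5802 -0.0408  0.091 ]
hinge [ 0.5946 -0.1282  0.138 ]
edge [ 0.4565 -0.1265  0.138 ]
rackc [0.5743 0.0812 0.036 ]
rackc2 [0.5011 0.0789 0.036 ]
shinge [ 0.5981 -0.1273  0.138 ]
sedge [ 0.4567 -0.1309  0.138 ]
dropper [ 0.5577 -0.2862  0.094 ]
sdropper [ 0.5571 -0.3023  0.094 ]
pose 0.0436614386598642 [ 0.75542873 -0.19268181]
[[-0.0, -0.001], [0.0, 0.002], [0.001, 0.0], [-0.001, -0.002]]
open [ 0.5966 -0.0395]
platehome [ 0.6016 -0.0393]
hinge [ 0.599  -0.1297]
drop [ 0.5496 -0.2918]
pose 0.03960593269741224 [ 0.75480873 -0.19381507]
[[0.003, -0.012], [-0.001, 0.011], [-0.0, 0.005], [-0.002, -0.004]]
open [ 0.5966 -0.04  ]
platehome [ 0.6016 -0.0398]
hinge [ 0.5987 -0.1302]
drop [ 0.5485 -0.2921]
```

The fits agree: instrument yaw 0.043, plate front at about (0.543, -0.042), so the carrier is out about 58 mm, and the flap is at about 1.5 rad. I'll turn and lean the tool, shut the fingers and take up the position.

```bash
cat >> h.py <<'E'
TH=.0425; RI=np.array([[np.cos(TH),-np.sin(TH),0],[np.sin(TH),np.cos(TH),0],[0,0,1]]); TI=np.array([.7552,-.1932,0])
def W(p): return RI@np.array(p)+TI     # instrument -> world
def delta(tip_world):
    s=monitor.state(); R=np.array(s["tcp_rot"]); tip=s["position"]+.019*R[:,2]
    print("t",s["time"],"tip",tip.round(4),"tip_inst",(RI.T@(tip-TI)).round(4)); print("R_inst",(RI.T@R).round(3).tolist())
    print("delta tool mm",(R.T@(np.array(tip_world)-tip)*1000).round(1),"F",np.round(s["force"],1))
E
python3 -m jog '[0,0,0,0,0,-0.146,0, 0,0,0,0,0,-0.146,0, 0,0,0,0,0,-0.146,0, 0,0,0,0,-0.15,0,0, 0,0,0,0,-0.15,0,0, 0,0,0,0,-0.15,0,0, 0,0,0,0,0,0,0]'
python3 -c "
from h import *
delta([.47,-.042,.22]); print(W((-.205,.16,.105)))"
```

```text
time: 1.08
position: [0.2355, 0.5771, 0.2487]
tcp_rot: [[-0.9, -0.051, 0.432], [-0.047, 0.999, 0.019], [-0.432, -0.004, -0.902]]
force: [0.5, 0.2, -0.1]
opening: 0.0003
finger_force: 0.0
t 1.075 tip [0.2437 0.5775 0.2316] tip_inst [-0.4783  0.7917  0.2316]
R_inst [[-0.902, -0.008, 0.432], [-0.009, 1.0, 0.0], [-0.432, -0.004, -0.902]]
delta tool mm [-169.5 -630.1   96.6] F [ 0.5  0.2 -0.1]
[ 0.54358716 -0.04205436  0.105     ]
```

```bash
python3 -m jog '[-14,-52,8,0,0,0,0, -14,-52,8,0,0,0,0, -14,-52,8,0,0,0,0, -14,-52,8,0,0,0,0, -14,-52,8,0,0,0,0, -14,-52,8,0,0,0,0, -14,-52,8,0,0,0,0, -14,-52,8,0,0,0,0, -14,-52,8,0,0,0,0, -14,-52,8,0,0,0,0]'
python3 -m jog '[-14,-52,8,0,0,0,0, -14,-52,8,0,0,0,0, 0,0,0,0,0,0,0, 0,0,0,0,0,0,0]'
python3 -c "
from h import *
delta([.47,-.045,.105])"
```

```text
time: 2.33
position: [0.4107, 0.1066, 0.2394]
tcp_rot: [[-0.902, -0.047, 0.428], [-0.041, 0.999, 0.022], [-0.429, 0.002, -0.903]]
force: [0.1, 0.9, -0.5]
opening: -0.0001
finger_force: 0.0
time: 2.82
position: [0.4421, 0.0174, 0.2359]
tcp_rot: [[-0.905, -0.046, 0.424], [-0.041, 0.999, 0.022], [-0.424, 0.003, -0.905]]
force: [-0.0, 1.0, 0.5]
opening: 0.0001
finger_force: 0.0
t 2.825 tip [0.4501 0.0178 0.2187] tip_inst [-0.2958  0.2238  0.2187]
R_inst [[-0.905, -0.004, 0.424], [-0.002, 1.0, 0.004], [-0.424, 0.003, -0.905]]
delta tool mm [ 32.8 -64.  110. ] F [-0.   1.   0.5]
```

```bash
python3 -m jog '[0,-32,0,0,0,0,0, 0,-32,0,0,0,0,0, 8,0,27,0,0,0,0, 8,0,27,0,0,0,0, 8,0,28,0,0,0,0, 8,0,28,0,0,0,0, 0,0,0,0,0,0,0, 0,0,0,0,0,0,0]'
python3 - <<'E'
from h import *
delta(W((-.147,.16,.105)))
for n in ("wrist","side","top"):
    c=imaging.read_camera(n); a=c["color"]
    if n!="wrist":
        u,v=proj(c,W((-.22,.14,.1))); u,v=int(u),int(v); a=a[v-50:v+50,u-65:u+65]; print(n,u-65,v-50)
        b2=cv2.resize(a,(520,400),interpolation=3); 
        (b:=b2) if n=="side" else cv2.imwrite("pics/a1.png",b2)
        if n=="side": cv2.imwrite("pics/b1.png",b2)
    else: cv2.imwrite("pics/w1.png",a)
E
```

```text
time: 3.82
position: [0.476, -0.0375, 0.146]
tcp_rot: [[-0.921, -0.041, 0.388], [-0.04, 0.999, 0.011], [-0.388, -0.006, -0.922]]
force: [0.2, 0.2, 0.0]
opening: 0.0001
finger_force: 0.0
t 3.825 tip [ 0.4834 -0.0373  0.1284] tip_inst [-0.2649  0.1673  0.1284]
R_inst [[-0.922, 0.001, 0.388], [-0.001, 1.0, -0.006], [-0.388, -0.006, -0.922]]
delta tool mm [-99.6  -7.   67.4] F [0.2 0.2 0. ]
side 238 202
top 297 194
```

View pics/b1.png

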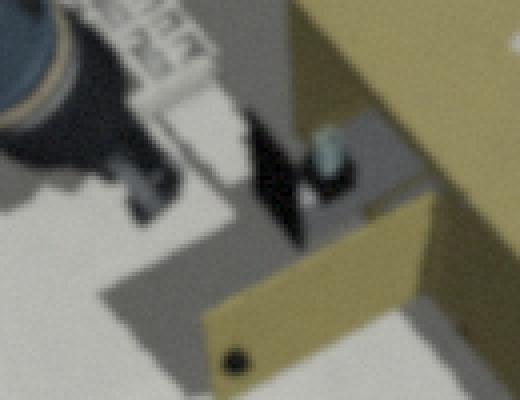

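View pics/w1.png

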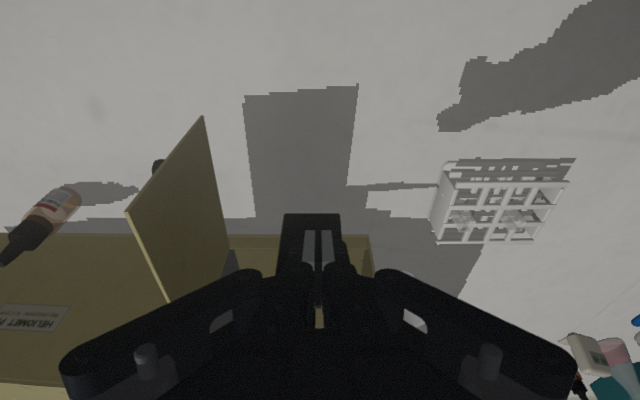

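The side crop shows the shut fingertips at about (145,215), 65 mm short of the black plate (250–300, 110–245), and clear of the flap. In the wrist view the fingers are between flap and rack, with nothing else nearby. I'll lower, restore the lean and go forward.

```bash
python3 -m jog '[5,-3,12,0,-0.03,0,0, 5,-3,12,0,-0.03,0,0, 0,0,0,0,0,0,0, -18,0,8,0,0,0,0, -18,0,8,0,0,0,0, 0,0,0,0,0,0,0, 0,0,0,0,0,0,0]'
python3 -c "
from h import *
delta(W((-.157,.16,.103)))"
```

```text
time: 4.85
position: [0.5311, -0.0375, 0.143]
tcp_rot: [[-0.915, -0.03, 0.403], [-0.033, 0.999, 0.0], [-0.402, -0.013, -0.915]]
force: [-0.1, 0.3, -0.8]
opening: 0.0001
finger_force: 0.0
t 4.85 tip [ 0.5388 -0.0375  0.1257] tip_inst [-0.2096  0.1648  0.1257]
R_inst [[-0.915, 0.013, 0.402], [0.006, 1.0, -0.017], [-0.402, -0.013, -0.915]]
delta tool mm [-39.1  -3.8  42. ] F [-0.1  0.3 -0.8]
```

```bash
python3 -c "
from h import *
s=monitor.state(); print(s['q'],s['dq'],s['joint_efforts'])"
python3 -m jog '[0,0,0,0,0,0,0]'
python3 -m jog '[0,0,10,0,0,0,0, 0,0,0,0,0,0,0]'
python3 -c "
from h import *
delta(W((-.157,.16,.103)))
s=monitor.state(); print(s['q'],s['dq'],s['joint_efforts'])"
```

```text
[ -20.40967334   29.16847125  117.57903165   37.03297186   13.50023196
 -146.93815007] [-0.18056621 -0.20292101  0.69803313 -0.18942162 -0.02221221  0.48414885] [-1.06291883e-02 -3.34875977e+01 -8.46844375e+00  2.72411043e-01
 -8.51466078e-01 -3.36212062e-03]
time: 4.97
position: [0.5311, -0.0377, 0.1432]
tcp_rot: [[-0.915, -0.029, 0.403], [-0.032, 0.999, -0.0], [-0.403, -0.013, -0.915]]
force: [-0.8, 0.0, 0.1]
opening: 0.0001
finger_force: 0.0
time: 5.22
position: [0.5387, -0.0379, 0.1372]
tcp_rot: [[-0.911, -0.029, 0.41], [-0.033, 0.999, -0.002], [-0.41, -0.015, -0.912]]
force: [0.8, 5.8, 15.2]
opening: 0.0002
finger_force: 6.5
t 5.225 tip [ 0.5465 -0.0379  0.1198] tip_inst [-0.202   0.164   0.1198]
R_inst [[-0.912, 0.013, 0.41], [0.006, 1.0, -0.019], [-0.41, -0.015, -0.912]]
delta tool mm [-34.1  -3.2  33.9] F [ 0.8  5.8 15.2]
[ -20.13695465   30.26384236  117.10231843   39.99311181   12.57140112
 -149.66364972] [-0.02432586 -0.10842909  0.24671765 -0.98336275 -0.22648468  0.54787299] [ -3.21862623 -26.0220015   -4.69108075  -0.25323168  -0.97745296
  -0.04386518]
```

The q5 value shows why the rows fell short: the wrist is near its singularity. The tip is now on top of the plate, with 15 N upward. I'll back off in small steps and reduce the lean a little.

```bash
python3 -m jog '[0,0,-8,0,0,0,0, 0,0,-6,0,0,0,0, 7,0,-3,0,0.02,0,0, 7,0,-3,0,0.02,0,0, 7,0,-3,0,0.02,0,0, 7,0,-3,0,0.02,0,0, 7,0,-3,0,0.02,0,0, 0,0,0,0,0,0,0, 0,0,0,0,0,0,0]'
python3 -c "
from h import *
delta(W((-.24,.16,.103)))
s=monitor.state(); print(s['q'])"
```

```text
time: 6.35
position: [0.4926, -0.0391, 0.1482]
tcp_rot: [[-0.95, -0.029, 0.311], [-0.032, 0.999, -0.004], [-0.311, -0.014, -0.95]]
force: [-0.5, 0.1, 0.1]
opening: -0.0001
finger_force: 0.0
t 6.35 tip [ 0.4985 -0.0392  0.1301] tip_inst [-0.2499  0.1647  0.1301]
R_inst [[-0.95, 0.013, 0.311], [0.008, 1.0, -0.017], [-0.311, -0.014, -0.95]]
delta tool mm [-1.  -4.2 29. ] F [-0.5  0.1  0.1]
[ -21.13849137   26.67665439  118.72392431   19.89102494   18.57704297
 -130.93529507]
```

```bash
python3 -m jog '[2,-1,6.5,0,0,0,0, 2,-1,6.5,0,0,0,0, 2,-1,6.5,0,0,0,0, 2,-1,6.5,0,0,0,0, 0,0,0,0,0,0,0, 0,0,0,0,0,0,0]'
python3 -c "
from h import *
delta(W((-.157,.16,.103)))
s=monitor.state(); print(s['q'])"
```

```text
time: 7.1
position: [0.4932, -0.0434, 0.1209]
tcp_rot: [[-0.95, -0.03, 0.311], [-0.032, 0.999, -0.004], [-0.31, -0.014, -0.951]]
force: [0.5, -0.3, 1.0]
opening: -0.0
finger_force: 0.0
t 7.1 tip [ 0.4991 -0.0435  0.1029] tip_inst [-0.2495  0.1605  0.1029]
R_inst [[-0.951, 0.013, 0.31], [0.008, 1.0, -0.017], [-0.31, -0.014, -0.951]]
delta tool mm [-88.    0.7  28.6] F [ 0.5 -0.3  1. ]
[ -21.68475465   30.3591977   119.71980391   26.51772598   14.40970008
 -138.34233088]
```

Accurate now. I'll push forward in small steps.

```bash
python3 -m jog '[-7.6,0,2.5,0,0,0,0, -7.6,0,2.5,0,0,0,0, -7.6,0,2.5,0,0,0,0, -7.6,0,2.5,0,0,0,0, -7.6,0,2.5,0,0,0,0, -7.6,0,2.5,0,0,0,0, 0,0,0,0,0,0,0]'
python3 -c "
from h import *
delta(W((-.157,.16,.103)))
s=monitor.state(); print(s['q'])"
```

```text
time: 7.98
position: [0.5418, -0.042, 0.1209]
tcp_rot: [[-0.95, -0.03, 0.311], [-0.033, 0.999, -0.004], [-0.311, -0.014, -0.95]]
force: [-0.4, 0.3, 0.8]
opening: 0.0003
finger_force: 0.0
t 7.975 tip [ 0.5477 -0.042   0.1029] tip_inst [-0.2009  0.1598  0.1029]
R_inst [[-0.95, 0.013, 0.311], [0.008, 1.0, -0.017], [-0.311, -0.014, -0.95]]
delta tool mm [-41.7   0.7  13.5] F [-0.4  0.3  0.8]
[ -19.17987093   32.19177251  112.97178815   18.14590704   18.42557346
 -127.43358219]
```

```bash
python3 -m jog '[-7.6,0,2.5,0,0,0,0, -7.6,0,2.5,0,0,0,0, -7.6,0,2.5,0,0,0,0, -7.6,0,2.5,0,0,0,0, -4,0,1.3,0,0,0,0]'
python3 -c "
from h import *
delta(W((-.157,.16,.103)))"
python3 -m jog '[-3,0,1,0,0,0,0]'
python3 -m jog '[-2,0,0.7,0,0,0,0]'
```

```text
time: 8.6
position: [0.5779, -0.0408, 0.1208]
tcp_rot: [[-0.95, -0.03, 0.311], [-0.033, 0.999, -0.004], [-0.311, -0.014, -0.95]]
force: [-2.6, 0.9, 1.0]
opening: -0.0001
finger_force: 1.1
t 8.6 tip [ 0.5838 -0.0409  0.1027] tip_inst [-0.1647  0.1595  0.1027]
R_inst [[-0.951, 0.013, 0.31], [0.008, 1.0, -0.017], [-0.311, -0.014, -0.95]]
delta tool mm [-7.4  0.6  2.1] F [-2.6  0.9  1. ]
time: 8.72
position: [0.5807, -0.0407, 0.1208]
tcp_rot: [[-0.95, -0.03, 0.311], [-0.033, 0.999, -0.004], [-0.31, -0.014, -0.951]]
force: [-2.3, 2.0, 0.8]
opening: -0.0001
finger_force: 1.1
time: 8.85
position: [0.5827, -0.0407, 0.1208]
tcp_rot: [[-0.95, -0.03, 0.311], [-0.032, 0.999, -0.004], [-0.31, -0.014, -0.95]]
force: [-2.0, 1.4, 0.8]
opening: 0.0003
finger_force: 1.0
```

```bash
for i in 1; do python3 -m jog '[-2,0,0.7,0,0,0,0]'; python3 -m jog '[-2,0,0.7,0,0,0,0]';python3 -m jog '[-2,0,0.7,0,0,0,0]'; done | grep -E "pos|force:"
```

```text
position: [0.5848, -0.0407, 0.1208]
force: [-2.6, 1.1, -0.6]
finger_force: 1.1
position: [0.5869, -0.0406, 0.1208]
force: [-1.5, 1.4, -0.0]
finger_force: 1.1
position: [0.5886, -0.0405, 0.1206]
force: [-7.6, 0.1, 5.2]
finger_force: 3.6
```

```bash
python3 -m jog '[-2,0,0.7,0,0,0,0]'|grep -E "pos|force:"; python3 -m jog '[-1,0,0.3,0,0,0,0,0,0,0,0,0,0,0]'|grep -E "pos|force:"
python3 - <<'E'
from h import *
delta(W((-.157,.16,.103)))
c=imaging.read_camera("side"); cv2.imwrite("pics/s2.png",cv2.resize(c["color"][180:310,260:400],(700,650)[:1]+(600,),interpolation=3))
E
```

```text
position: [0.5888, -0.0403, 0.1204]
force: [-12.9, -3.0, 8.8]
finger_force: 6.6
position: [0.5888, -0.0403, 0.1204]
force: [-12.1, -1.6, 8.1]
finger_force: 6.1
t 9.6 tip [ 0.5946 -0.0404  0.1023] tip_inst [-0.1539  0.1595  0.1023]
R_inst [[-0.952, 0.012, 0.305], [0.008, 1.0, -0.016], [-0.305, -0.013, -0.952]]
delta tool mm [ 2.7  0.4 -1.6] F [-12.1  -1.6   8.1]
```

View pics/s2.png

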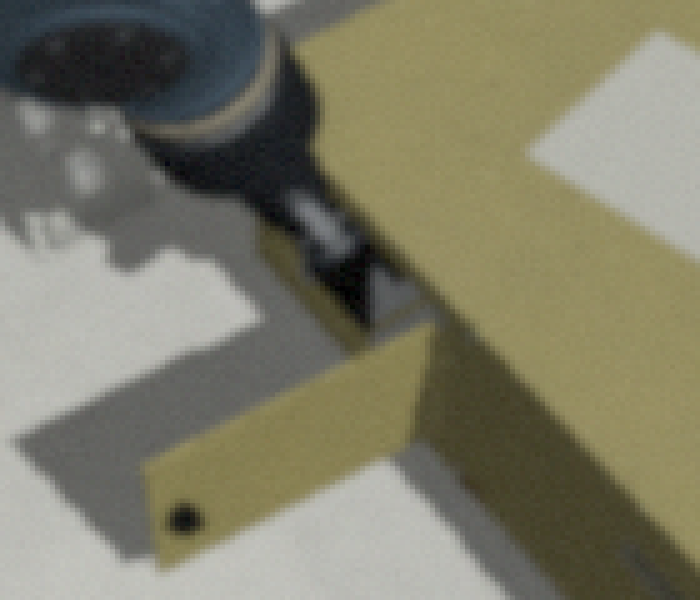

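The tip stopped at x = 0.5888 under 12 N, right where home should be. I'll back off and check by eye whether the plate is home.

```bash
python3 -m jog '[8,0,-2.5,0,0,0,0, 8,0,-2.5,0,0,0,0, 8,0,-2.5,0,0,0,0, 8,0,-2.5,0,0,0,0, 8,0,-2.5,0,0,0,0,8,0,-2.5,0,0,0,0, 8,0,-2.5,0,0,0,0,8,0,-2.5,0,0,0,0, 0,0,0,0,0,0,0]' | grep -E "pos|force:|time"
python3 - <<'E'
from h import *
delta(W((-.157,.16,.103)))
c=imaging.read_camera("side"); u0,v0=300,205
a=cv2.resize(c["color"][v0:v0+70,u0:u0+70],None,fx=8,fy=8,interpolation=3)
for x,col in ((-.147,(0,255,0)),(-.137,(0,0,255))):
    P=[W((x,y,z)) for y,z in ((.134,.122),(.186,.122),(.186,.032),(.134,.032))]
    for p in P: q=(proj(c,p)-[u0,v0]+.5)*8; cv2.circle(a,tuple(int(t) for t in q),3,col,-1)
for p in ((-.152,.07,.14),(-.152,.217,.14),(-.152,.217,.028)):
    q=(proj(c,W(p))-[u0,v0]+.5)*8; cv2.circle(a,tuple(int(t) for t in q),3,(255,0,255),-1)
cv2.imwrite("pics/s3.png",a)
E
```

```text
time: 10.78
position: [0.5243, -0.0423, 0.1197]
force: [0.3, -0.8, 0.1]
finger_force: 0.0
t 10.775 tip [ 0.5301 -0.0424  0.1017] tip_inst [-0.2184  0.1602  0.1017]
R_inst [[-0.951, 0.013, 0.31], [0.008, 1.0, -0.017], [-0.31, -0.013, -0.951]]
delta tool mm [-58.8   0.6  17.8] F [ 0.3 -0.8  0.1]
```

View pics/s3.png

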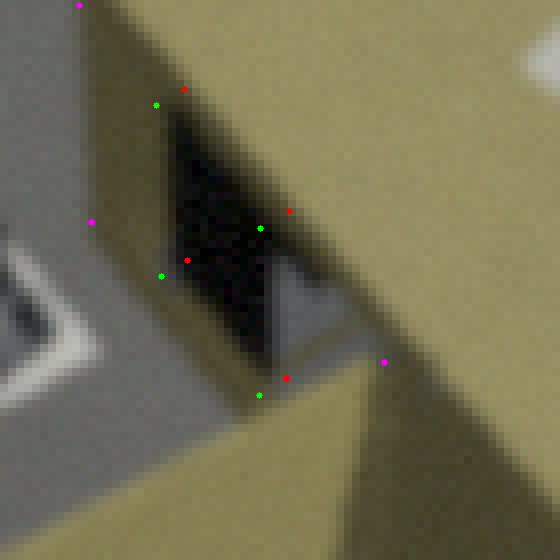

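Relative to the projected home position (green), the plate (about (172,110) to (270,378)) is about 4 mm further in. The opening's corners show a similar offset, so that is my pose bias and the plate is at its stop: the carrier is home. Next I'll raise the tool, cross over the flap and get to its outer side.

```bash
python3 -m jog '[-3,0,-10,0,0.02,0,0, -3,0,-10,0,0.02,0,0, -3,0,-10,0,0.02,0,0, -3,0,-10,0,0.02,0,0, -3,0,-12,0,0.02,0,0, -3,0,-12,0,0.02,0,0, -3,0,-12,0,0.02,0,0, -3,0,-12,0,0.02,0,0, 0,0,0,0,0,0,0]' | grep -E "pos|force:|time"
python3 - <<'E'
from h import *
delta(W((-.285,.02,.19)))
print(monitor.state()["q"].round(1))
for a in (1.5,1.2,.9,.6,.3,.1,0):
    r=.115;d=.016
    print(a,np.round([-.1535-r*np.sin(a)-d*np.cos(a),.0697+r*np.cos(a)-d*np.sin(a)],4))
E
```

```text
time: 11.95
position: [0.5287, -0.0414, 0.212]
force: [-0.5, 0.2, 0.2]
finger_force: 0.0
t 11.95 tip [ 0.5317 -0.0416  0.1933] tip_inst [-0.2168  0.161   0.1933]
R_inst [[-0.987, 0.013, 0.158], [0.01, 1.0, -0.017], [-0.159, -0.015, -0.987]]
delta tool mm [  66.4 -141.7   -5.2] F [-0.5  0.2  0.2]
[ -17.8   23.1  104.2    3.2   43.8 -111.7]
1.5 [-0.2693  0.0619]
1.2 [-0.2665  0.0965]
0.9 [-0.2535  0.1287]
0.6 [-0.2316  0.1556]
0.3 [-0.2028  0.1748]
0.1 [-0.1809  0.1825]
0 [-0.1695  0.1847]
```

```bash
python3 -m jog '[8,-18,0,0,0,0,0, 8,-18,0,0,0,0,0, 8,-18,0,0,0,0,0, 8,-18,0,0,0,0,0, 8,-18,0,0,0,0,0, 8,-18,0,0,0,0,0, 8,-18,0,0,0,0,0, 5,-16,0,0,0,0,0, 0,0,0,0,0,0,0]' | grep -E "pos|force:|time"
python3 -c "
from h import *
delta(W((-.272,.02,.112))); print(monitor.state()['q'].round(1))"
```

```text
time: 13.08
position: [0.4709, -0.1857, 0.2029]
force: [0.5, 0.1, -0.8]
finger_force: 0.0
t 13.075 tip [ 0.4739 -0.1859  0.1842] tip_inst [-0.2808  0.0192  0.1842]
R_inst [[-0.988, 0.015, 0.155], [0.013, 1.0, -0.016], [-0.155, -0.014, -0.988]]
delta tool mm [ 2.5  1.9 72.6] F [ 0.5  0.1 -0.8]
[ -37.    22.6  107.5    7.3   42.7 -133.7]
```

```bash
python3 -m jog '[0,0,12,0,0,0,0, 0,0,12,0,0,0,0, 0,0,12,0,0,0,0, 0,0,12,0,0,0,0, 0,0,12,0,0,0,0, 0,0,12,0,0,0,0, 0,0,0,0,0,0,0, 0,0,0,0,0,0,0]' | grep -E "pos|force:|time"
python3 - <<'E'
from h import *
delta(W((-.269,.062,.112))); print(monitor.state()['q'].round(1))
c=imaging.read_camera("top"); cv2.imwrite("pics/t4.png",cv2.resize(c["color"][180:300,320:480],None,fx=4,fy=4,interpolation=3))
E
```

```text
time: 14.08
position: [0.4826, -0.1857, 0.1325]
force: [-0.3, 0.1, -0.6]
finger_force: 0.0
t 14.075 tip [ 0.4855 -0.1859  0.1137] tip_inst [-0.2691  0.0188  0.1137]
R_inst [[-0.988, 0.013, 0.155], [0.011, 1.0, -0.016], [-0.155, -0.014, -0.988]]
delta tool mm [ 0.6 43.3  1. ] F [-0.3  0.1 -0.6]
[ -36.1   30.5  109.5    9.    32.7 -135.1]
```

View pics/t4.png

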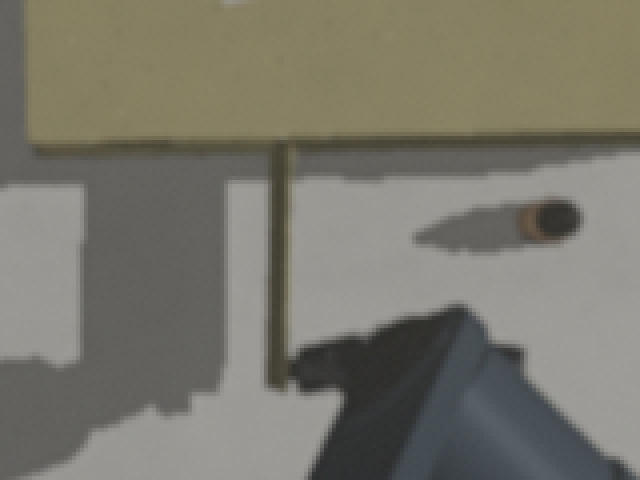

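The tips at about (310,370) are just to the right of the flap's outer face near its free end (row 388), and the dropper bottle at (555,218) is well clear. I'll sweep along the arc.

```bash
python3 -m jog '[-2,8.4,0.3,0,0,0,0, -2,8.4,0.3,0,0,0,0, -2,8.4,0.3,0,0,0,0, -2,8.4,0.3,0,0,0,0, -2,8.4,0.3,0,0,0,0, -0.5,8,0,0,0,0,0, -0.5,8,0,0,0,0,0, -0.5,8,0,0,0,0,0, -0.5,8,0,0,0,0,0]' | grep -E "pos|force:|time"
python3 -m jog '[-3,7.3,0.4,0,0,0,0, -3,7.3,0.4,0,0,0,0, -3,7.3,0.4,0,0,0,0, -3,7.3,0.4,0,0,0,0]'| grep -E "pos|force:|time"
python3 -c "
from h import *
delta(W((-.226,.1474,.112))); print(monitor.state()['q'].round(1))"
```

```text
time: 15.25
position: [0.4924, -0.1109, 0.1318]
force: [0.5, -0.5, 0.6]
finger_force: 0.2
time: 15.75
position: [0.5039, -0.0813, 0.1316]
force: [-0.6, -0.3, -1.1]
finger_force: 0.2
t 15.75 tip [ 0.5069 -0.0815  0.1129] tip_inst [-0.2433  0.1221  0.1129]
R_inst [[-0.988, 0.013, 0.155], [0.011, 1.0, -0.016], [-0.155, -0.014, -0.988]]
delta tool mm [-16.7  25.5   3.2] F [-0.6 -0.3 -1.1]
[ -23.4   30.2  110.8    6.    30.7 -120.1]
```

```bash
python3 -m jog '[-4.2,6.3,0.7,0,0,0,0, -4.2,6.3,0.7,0,0,0,0, -4.2,6.3,0.7,0,0,0,0, -4.2,6.3,0.7,0,0,0,0, -6.2,4.5,1,0,-0.03,0,0, -6.2,4.5,1.2,0,-0.03,0,0, -6.2,4.5,1.4,0,-0.03,0,0, -6.2,4.5,1.6,0,-0.03,0,0, 0,0,0,0,0,0,0]' | grep -E "pos|force:|time"
python3 - <<'E'
from h import *
delta(W((-.1695,.1747,.112))); print(monitor.state()['q'].round(1))
c=imaging.read_camera("top"); cv2.imwrite("pics/t5.png",cv2.resize(c["color"][180:300,300:460],None,fx=4,fy=4,interpolation=3))
E
```

```text
time: 16.88
position: [0.5446, -0.037, 0.1306]
force: [0.1, -0.2, 1.0]
finger_force: 0.0
t 16.875 tip [ 0.5498 -0.0371  0.1123] tip_inst [-0.1986  0.1647  0.1123]
R_inst [[-0.962, 0.013, 0.272], [0.009, 1.0, -0.017], [-0.273, -0.014, -0.962]]
delta tool mm [-27.8  10.4   8.1] F [ 0.1 -0.2  1. ]
[ -18.    31.3  110.7   11.6   23.3 -119.9]
```

View pics/t5.png

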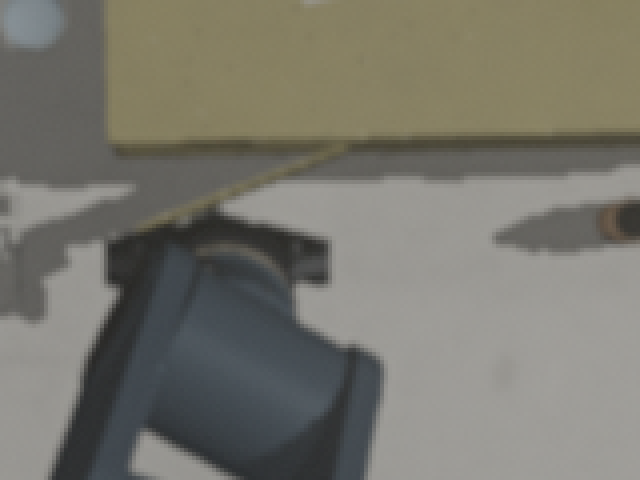

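The flap is now at about 0.4 rad, with the fingertips on its outer face near (210,210). I'll push straight in.

```bash
python3 -m jog '[-6,1,1.7,0,0,0,0, -6,1,1.7,0,0,0,0, -6,1,1.7,0,0,0,0, -5,1,1.4,0,0,0,0]' | grep -E "pos|force:|time"
for i in 1; do python3 -m jog '[-2,0,0.6,0,0,0,0]'; python3 -m jog '[-2,0,0.6,0,0,0,0]'; python3 -m jog '[-2,0,0.6,0,0,0,0]'; done| grep -E "pos|force:"
python3 -c "
from h import *
delta(W((-.1665,.1747,.112))); print(monitor.state()['q'].round(1))"
```

```text
time: 17.42
position: [0.5691, -0.0326, 0.1307]
force: [-0.2, -0.6, 0.2]
finger_force: 0.2
position: [0.5712, -0.0325, 0.1307]
force: [-0.5, 0.9, -0.5]
finger_force: 0.1
position: [0.5727, -0.0325, 0.1306]
force: [0.4, 1.7, -0.3]
finger_force: 0.1
position: [0.5747, -0.0324, 0.1305]
force: [-0.2, 0.9, -0.7]
finger_force: 0.1
t 17.8 tip [ 0.5798 -0.0325  0.1123] tip_inst [-0.1684  0.168   0.1123]
R_inst [[-0.962, 0.013, 0.272], [0.009, 1.0, -0.017], [-0.272, -0.014, -0.962]]
delta tool mm [-1.7  6.8  0.6] F [-0.2  0.9 -0.7]
[ -16.4   32.7  106.5    9.5   25.9 -116.2]
```

```bash
for i in 1; do python3 -m jog '[-2,0,0.6,0,0,0,0]'; python3 -m jog '[-2,0,0.6,0,0,0,0]'; python3 -m jog '[-2,0,0.6,0,0,0,0]'; done| grep -E "pos|force:"
```

```text
position: [0.5768, -0.0324, 0.1305]
force: [-0.3, -0.0, 0.9]
finger_force: 0.1
position: [0.5789, -0.0323, 0.1305]
force: [-0.4, 0.6, -0.3]
finger_force: 0.1
position: [0.5811, -0.0323, 0.1305]
force: [-1.0, 0.6, 0.1]
finger_force: 0.1
```

```bash
for i in 1; do python3 -m jog '[-1.5,0,0.4,0,0,0,0]'; python3 -m jog '[-1.5,0,0.4,0,0,0,0]'; python3 -m jog '[-1.5,0,0.4,0,0,0,0,0,0,0,0,0,0,0]'; done| grep -E "pos|force:"
```

```text
position: [0.5827, -0.0322, 0.1305]
force: [-2.1, 0.7, 0.0]
finger_force: 0.4
position: [0.583, -0.0321, 0.1303]
force: [-5.6, -1.3, 4.0]
finger_force: 2.9
position: [0.5831, -0.0319, 0.1301]
force: [-6.8, -2.6, 4.9]
finger_force: 3.5
```

It stopped firmly where the shut flap should be. I'll hold briefly, then back away and check.

```bash
python3 -m jog '[-1,0,0.3,0,0,0,0, 0,0,0,0,0,0,0, 6,0,-2,0,0,0,0, 8,0,-2.3,0,0,0,0, 8,0,-2.3,0,0,0,0, 8,0,-2.3,0,0,0,0, 8,0,-2.3,0,0,0,0, 8,0,-2.3,0,0,0,0, 8,0,-2.3,0,0,0,0, 0,0,0,0,0,0,0]' | grep -E "pos|force:|time"
python3 - <<'E'
from h import *
a=imaging.read_camera("side")["color"][170:300,240:370]; b=imaging.read_camera("top")["color"][180:280,300:460]
cv2.imwrite("pics/e6.png",np.hstack([cv2.resize(a,(400,400),interpolation=3),cv2.resize(b,(400,250),interpolation=3)[:400].copy().repeat(1,0) if 0 else cv2.copyMakeBorder(cv2.resize(b,(400,250),interpolation=3),0,150,0,0,cv2.BORDER_CONSTANT)]))
E
```

```text
time: 19.92
position: [0.5296, -0.0336, 0.131]
force: [0.5, 1.3, -0.4]
finger_force: 0.0
```

View pics/e6.png

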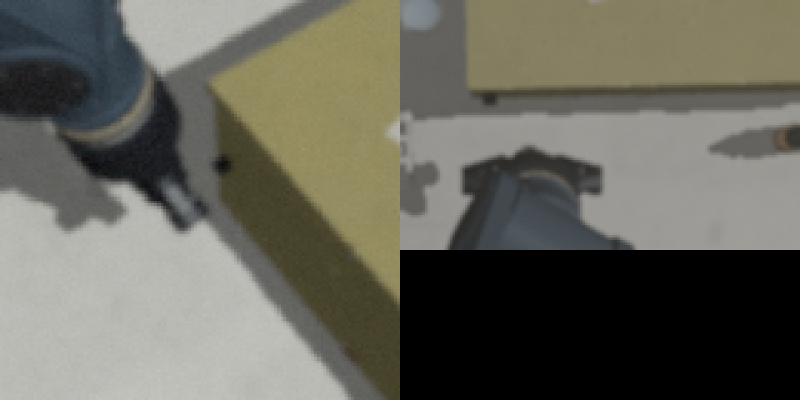

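The flap is flush with the front: its knob is at (222,163) in the side crop and (489,98) in the top crop, and no flap edge shows. The tool is clear of everything, so I'm handing in.

```bash
python3 -c "
from station import ticket
print(ticket.finish_job())"
```

```text
the job is handed in; nothing more can be done
None
```

The carrier was pushed home, then the flap swung shut, both to a firm stop; the job is handed in at about 20 s, with no verdict returned and one slip on the way, when the fingertips briefly pressed on top of the carrier's plate with about 15 N.

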